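# Free the circuit board and show its underside to the inspection camera

### The job

First lift the hold-down bar off the circuit board and lay it flat and lengthwise in its blue tray, orange grip up, and let go of it. Then take the board out of the holder and present it in the air to the tilted inspection camera: underside facing the lens and square to it, board centre straight in front of the lens at the focus distance of 120 mm, long edges level. Finish there, still holding the board motionless with nothing else carrying it; leave the jar, the chip box and the screwdriver alone.

Things in the scene. Friction and masses are not known exactly. Their poses are not given: they have to be found in the camera images.
- holder: Fixed board holder, dark base 160 x 130 mm, 12 mm thick, with two aluminium rails 150 mm long, their tops 35 mm above the bench. Origin: centre of its underside on the bench; x along the rails, z up. The board rests on inner ledges 30 mm above the bench, in a pocket with 1.5 mm play all round and lips rising 2 mm above the board's upper face; it lifts straight out upward once the bar is gone.
- board_center (a point): Centre of the blue circuit board's slab (120 x 80 x 3 mm, loose, about 0.16 kg with the heat sink). x along its 120 mm long side (in the holder: along the holder's x), y along the 80 mm side, z out of the upper face, the one with the heat sink; the underside is bare with solder points. Other components on it are at most 3 mm tall.
- heatsink (a point): Middle of the board's aluminium finned heat sink, a block 36 mm (board x) x 34 mm (board y) x 30 mm tall standing on the upper face and fixed to the board: 28 mm from the board's centre towards the board's -x, 16.5 mm above the slab's centre. Same axes as the board. It is the place to grip the board.
- board: The same board; origin at the centre of its underside, 1.5 mm below board_center, same axes.
- bar_center (a point): Loose hold-down bar (about 0.12 kg): steel bar 150 x 14 x 10 mm with an upright orange grip block in its middle, 30 mm long, 14 mm wide (as the bar) and 30 mm tall, top 40 mm above the bar's underside. This point is on the middle axis 20 mm above the underside. x along the bar, y across it, z up through the grip. At the start it lies across both rails, over the board, 30 to 40 mm from the board's centre on the side away from the heat sink.
- bar: The same bar; origin at the centre of its underside, same axes.
- tray: Fixed blue tray for the bar, outside 184 x 46 mm, 12 mm high, walls and floor 3 mm thick. Origin: centre of its underside on the bench; x along its length, z up.
- camera: Fixed inspection camera on a grey foot 110 x 90 mm. Origin on the bench; the middle of the lens front lies 10 mm from it towards +x, 116 mm up. It leans so that the lens looks upward and 30 degrees over towards the camera's -x (roughly towards the robot). Two posts carry a white barrel 48 mm in diameter with a black ring light 64 mm in diameter round the lens.
- lens (a point): Middle of the lens front. z is the viewing direction, out of the lens (up, tilted 30 degrees from vertical towards the camera's -x); y is level, across the view; x completes the frame (forward and up).
- focus (a point): The focus point: 120 mm in front of the lens along its z, about 220 mm above the bench; axes as lens. The board's centre is to be held here, board z along this z, board x along this y, either way round.
- jar: Bystander: closed amber jar, 44 mm diameter, 55 mm tall, standing beyond the holder. Origin at its underside.
- chip_box: Bystander: flat black box of chips, 60 x 45 x 17 mm, beyond the holder. Origin at its underside.
- screwdriver: Bystander: screwdriver with a red handle, 170 mm long, lying at the left edge of the work mat, roughly along x.
Things that resemble listed ones, but are neither listed nor needed, are in the scene too. There is more than one size of the tray; the one meant has the size given above.

How it is judged:
By the outcome, as a careful person would: the job done as asked, in the order asked, and still so for the second after the job is handed in, while the arm keeps its last pose, push and grip.
It also fails if it takes over 58 s, if anything falls off the work surface, if the arm or the gripper's body presses on something with over 40 N, if the wrist force passes 120 N, or if a joint passes its speed limit or range.

### The arm

A 6-joint arm with a two-finger parallel gripper is mounted at the origin on the work surface. World frame = base frame: x ahead of the robot, y to its left, z up, the work surface at z = 0. Lengths are in mm, angles in rad, forces in N, time in s.
With the tool pointing down it reaches from about 325 to 1000 mm from the base axis. Payload 5.1 kg.
Tool frame: the origin (TCP) lies midway between the tips of the shut fingers; the grasp point (between the pads) lies 19 mm behind it; z points along the fingers, y is the direction in which the jaws open and shut (so a half turn about z gives the same grasp; the last joint's range is limited). The gripper opens to 85 mm and grips with 20 to 120 N. Pads are 22 mm wide; open, the fingers measure 114 mm over their backs; the gripper's body (76 mm by 85 mm) begins 54 mm behind the grasp point. The pads swing forward as they close: fully open they stand 13 mm farther back than shut.
Start: joints at [-1.187, 0.124, 1.65, -0, 1.367, -0.083], TCP at [292.488, -580.462, 231.322] pointing down, gripper open.
Joint ranges: [-2.61, 2.61], [-1.02, 2.33], [0.03, 2.71], [-1.35, 4.49], [0.32, 2.68], [-2.91, 2.91]. Speed limits (rad/s): [2.57, 2.57, 3.14, 3.14, 3.14, 3.14].

### API

Orientations are given as [roll, pitch, yaw] about the fixed x, y, z axes, in that order (R = Rz(yaw) Ry(pitch) Rx(roll)).
In Python, from plant import env gives the robot as it stands.
- The arm moves only by the tool arm_command, never from a script. Its arguments are lists of equal length, an entry for each row: "fingers": the closure, from -1 (fully open) to 1 (shut); "dp": the shift along the tool's x, y, z normalised to -1 to 1, where 1 is 400 mm, a list of three; "rot": the turn, a rotation vector about the tool's x, y, z normalised to -1 to 1, where 1 is pi rad, a list of three. A call has 1 to 10 rows; each row is the pose to reach, as a shift and turn from the pose commanded when the call began, along the tool's axes at that moment, turning the shorter way round; what a row does not reach only later rows make up. A row lasts 1/8 s, in which the tool goes at most 62.5 mm and 10.7 degrees, less where a joint would pass 70% of its speed; a pose out of reach is approached as far as the arm can. A call with a number of a shift or a turn outside -1 to 1 is refused whole. A call with a gripper value outside its range is refused whole. The fingers move at their own pace and stop on an object; "squeeze" is the grip in N (left out, the last holds). Time passes only in rows, so rows that repeat a pose let the fingers close. It gives the time, the measured TCP pose, the force and the opening at its end, in the units of the state.
- env.observe(): the state, without advancing time (a new reading comes with each control period).
- env.grab_frame(name): name is "scene" or "top" or "wrist"; returns a dict with "image" (400x640x3 uint8, red, green, blue), "intrinsics" (3x3 intrinsics, pixels), "pose" (4x4, takes a point from camera to world coordinates). Camera axes: x right, y down, z forward; pixel columns grow to the right and rows downward; lengths in mm; the calibration is good to about 2 mm. A picture is of the moment at which its call begins. There is no depth.
- env.job_done(): hands the job in, once; it reports no verdict.
The state is a dict: "clock": time; "joint_pos": joint angles; "qd": joint speeds; "joint_efforts": joint torques, N m; "position": TCP position; "tcp_rot": TCP orientation; "wrist_force": force on the tool from outside, world axes, zero at the start; "wrist_torque": the same for the moment, N m; "opening": opening from 0.0 (shut) to 1.0 (fully open).
Only numpy, scipy, OpenCV 4.12 (cv2) and the standard library are available. Lean on these libraries where they do the work, as an engineer would, in place of code of your own. Each camera call takes 0.05 s, during which the arm holds its last target.

## Working session

There is one attempt and no reset: what is moved stays moved. The work goes in short steps, Python scripts to look and compute and a tool call to move; the robot and the scene stay as the last step left them, time stands still between calls to the robot, and variables do not carry over. Pictures are saved under pics/ and viewed, and the job is handed in when it is done.

Besides the shell and the picture viewer there is one more tool, called after "Emit:" as name(argument=value, ...) on one line, values as JSON. arm_command: Moves the arm, as the interface text tells. Its arguments: {"type":"object","properties":{"fingers":{"type":"array"},"dp":{"type":"array"},"rot":{"type":"array"},"squeeze":{"type":"number"}},"required":["fingers","dp","rot"]}

```bash
ls; mkdir -p pics; python3 - <<'E'
from plant import env
import cv2
print(env.observe())
for n in ["scene","top","wrist"]:
    f=env.grab_frame(n)
    cv2.imwrite(f"pics/{n}0.png",f["image"][:,:,::-1])
    print(n,f["intrinsics"].tolist(),f["pose"].round(4).tolist())
E
```

```text
pics
{'clock': 0.0, 'joint_pos': array([-1.18660466e+00,  1.24524360e-01,  1.65165873e+00,  2.78954463e-06,
        1.36749617e+00, -8.26336441e-02]), 'qd': array([-0.00125726, -0.00031778,  0.00055928, -0.00031894,  0.0010191 ,
        0.00025686]), 'joint_efforts': array([-1.44893038e-03, -4.23615682e+01, -3.65446758e+01, -1.05384813e-04,
        7.03423197e-03, -6.61357262e-07]), 'position': array([ 292.26322021, -579.91266329,  230.04958057]), 'tcp_rot': array([-3.13951339e+00, -1.74949195e-04,  4.66824560e-01]), 'wrist_force': array([ 0.07226301,  0.39933436, -0.37072535]), 'wrist_torque': array([0.0279952 , 0.00252651, 0.03543345]), 'opening': 0.997538475482696}
scene [[371.2602453575047, 0.0, 312.5678821296226], [0.0, 371.2602453575047, 191.49420390955837], [0.0, 0.0, 1.0]] [[-0.5765, 0.503, -0.6439, 1074.2998], [0.8171, 0.352, -0.4565, 436.3347], [-0.003, -0.7893, -0.614, 670.1188], [0.0, 0.0, 0.0, 1.0]]
top [[395.084943332609, 0.0, 324.03722666692533], [0.0, 395.084943332609, 199.13603102269673], [0.0, 0.0, 1.0]] [[0.0258, -0.9911, 0.1309, 390.7828], [-0.9997, -0.0254, 0.0051, 63.3341], [-0.0018, -0.131, -0.9914, 1222.4919], [0.0, 0.0, 0.0, 1.0]]
wrist [[329.0107100795892, 0.0, 323.1209439466265], [0.0, 329.0107100795892, 194.19640873732368], [0.0, 0.0, 1.0]] [[0.4509, -0.8496, -0.2736, 362.2641], [-0.8926, -0.4301, -0.1354, -545.9471], [-0.0027, 0.3053, -0.9523, 373.4177], [0.0, 0.0, 0.0, 1.0]]
```

View pics/top0.png

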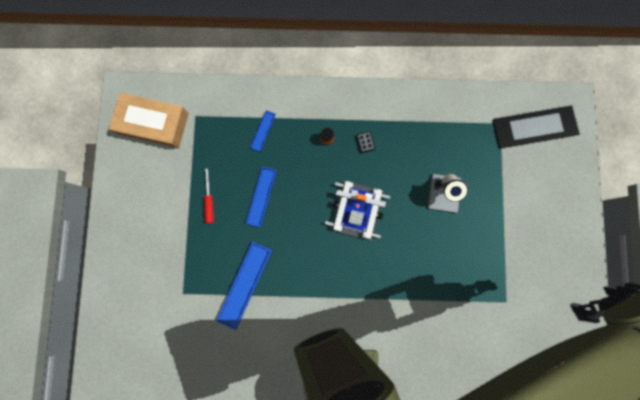

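View pics/scene0.png

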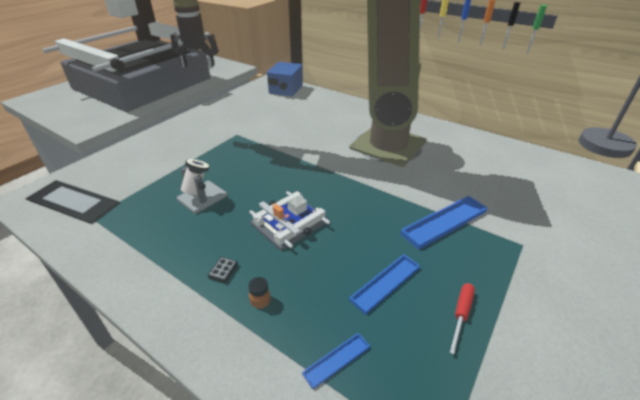

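View pics/wrist0.png

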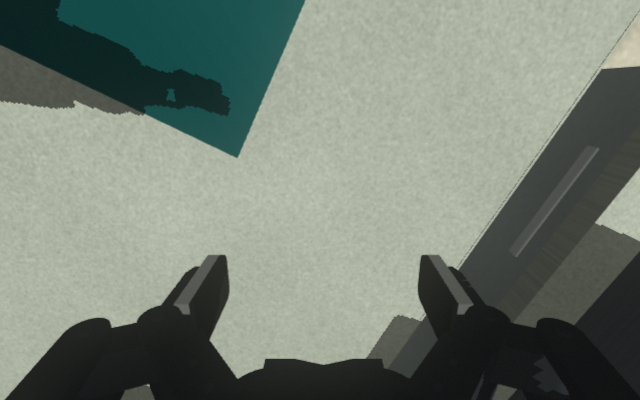

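The top view shows the holder with board and bar at (358,210), the camera at (448,192), and three blue trays at (262,131), (261,197) and (245,285). I'll measure each tray and crop in on the candidates.

```bash
cat > h.py <<'E'
import numpy as np, cv2
from plant import env
from scipy.spatial.transform import Rotation as R
def toplane(f,px,z):
    K,T=f["intrinsics"],f["pose"]; px=np.atleast_2d(px).astype(float)
    d=np.c_[px,np.ones(len(px))]@np.linalg.inv(K).T@T[:3,:3].T
    o=T[:3,3]; return (o+d*((z-o[2])/d[:,2])[:,None])
def proj(f,P):
    K,T=f["intrinsics"],f["pose"]; P=np.atleast_2d(P)
    c=(P-T[:3,3])@T[:3,:3]; u=c@K.T; return u[:,:2]/u[:,2:]
def tri(obs):
    A=np.zeros((3,3));b=np.zeros(3)
    for f,px in obs:
        d=f["pose"][:3,:3]@np.linalg.inv(f["intrinsics"])@np.r_[px,1.];d/=np.linalg.norm(d)
        M=np.eye(3)-np.outer(d,d);A+=M;b+=M@f["pose"][:3,3]
    return np.linalg.solve(A,b)
def rot(a): return R.from_euler('xyz',a).as_matrix()
def crop(f,name,x0,y0,x1,y1,s):
    im=f["image"][y0:y1,x0:x1,::-1]; cv2.imwrite(f"pics/{name}.png",cv2.resize(im,None,fx=s,fy=s,interpolation=cv2.INTER_CUBIC))
def blobs(f,lo,hi,mn=60):
    m=cv2.inRange(cv2.cvtColor(f["image"],cv2.COLOR_RGB2HSV),lo,hi)
    cs,_=cv2.findContours(m,cv2.RETR_EXTERNAL,cv2.CHAIN_APPROX_NONE)
    return [c[:,0,:] for c in cs if cv2.contourArea(c)>mn]
E
python3 - <<'E'
from h import *
f=env.grab_frame("top")
for c in blobs(f,(105,120,70),(125,255,255)):
    w=toplane(f,c,8)[:,:2].astype(np.float32); r=cv2.minAreaRect(w); print(c.mean(0).round(),r)
crop(f,"t1",320,160,480,250,5)
crop(f,"t2",200,100,290,340,2.4)
g=env.grab_frame("scene")
for c in blobs(g,(105,120,70),(125,255,255)):
    w=toplane(g,c,8)[:,:2].astype(np.float32); r=cv2.minAreaRect(w); print(c.mean(0).round(),r)
crop(g,"s1",170,140,340,260,4.5)
E
```

```text
[244. 285.] ((285.64727783203125, 304.63287353515625), (71.67688751220703, 258.84613037109375), 67.7353515625)
[356. 214.] ((506.4574890136719, -30.59583282470703), (76.20526123046875, 86.67374420166016), 76.69332122802734)
[261. 196.] ((555.1494750976562, 266.229736328125), (52.620330810546875, 188.50726318359375), 76.7480697631836)
[262. 131.] ((764.7808227539062, 271.04595947265625), (38.92197036743164, 133.44830322265625), 69.82154083251953)
[335. 360.] ((763.7279052734375, 269.4024963378906), (37.71742248535156, 133.40118408203125), 70.40484619140625)
[384. 283.] ((551.9136962890625, 264.00494384765625), (52.3996696472168, 191.8496856689453), 76.78294372558594)
[292. 214.] ((493.9650573730469, -53.163177490234375), (74.46159362792969, 39.921382904052734), 80.60086059570312)
[443. 222.] ((279.7813720703125, 300.9658203125), (77.0628662109375, 270.0525207519531), 67.68660736083984)
[284.  69.] ((-371.5861511230469, -758.6946411132812), (157.1226348876953, 116.4967041015625), 17.497404098510742)
[466.   9.] ((-2244.093505859375, -424.74688720703125), (674.7076416015625, 44.91630554199219), 14.55271053314209)
```

View pics/t1.png

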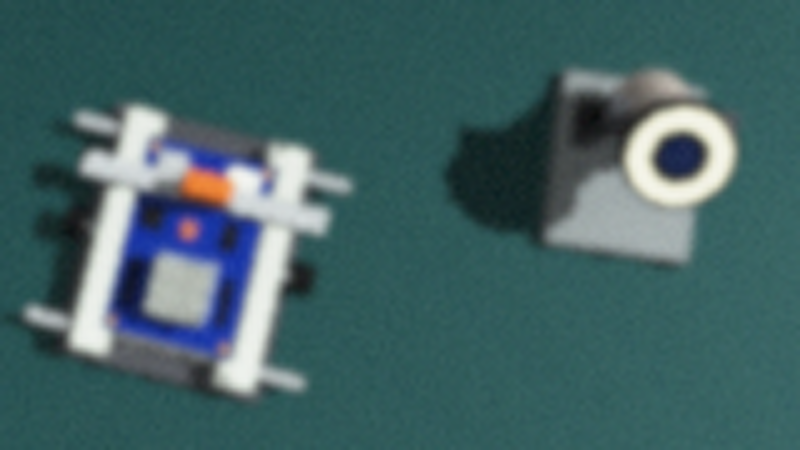

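View pics/t2.png

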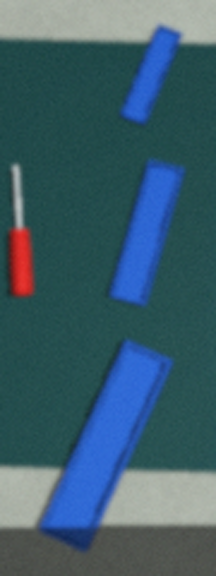

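View pics/s1.png

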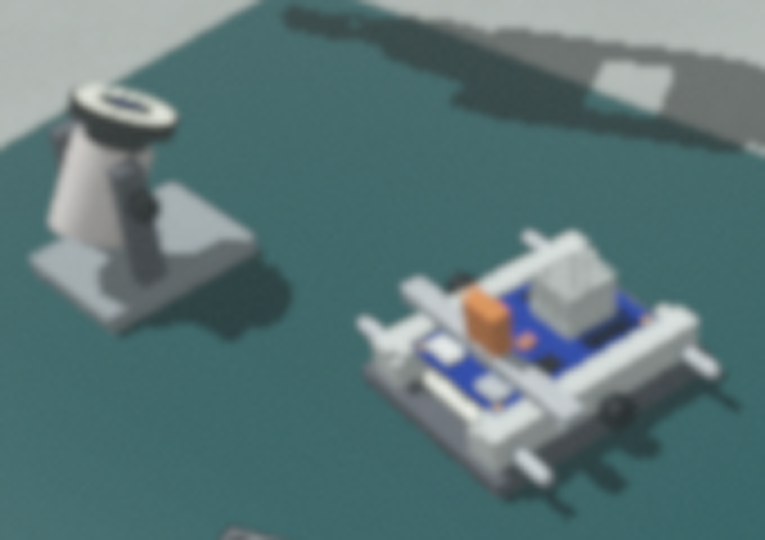

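Tray candidates by measured size:
- (245,285): about 259x72 mm, too large.
- (262,131): about 133x39 mm, too small.
- (261,197): about 188x52 mm. This fits 184x46, and the crop confirms it.

The bar lies across the rails with its orange grip at about (361,197). The heat sink is on the robot side at (356,218). Next I'll bring the wrist camera over the holder.

```bash
cat >> h.py <<'E'
import json
CMD="cmd.json"
def setcmd(p,Rm): json.dump([list(map(float,p)),np.array(Rm).tolist()],open(CMD,"w"))
def getcmd(): p,r=json.load(open(CMD)); return np.array(p),np.array(r)
def down(th): # tool down, yaw th (rad): x at th
    return R.from_euler('xyz',[np.pi,0,th]).as_matrix()
def plan(p,Rm):
    p0,R0=getcmd(); dp=R0.T@(np.array(p)-p0)/400; rv=R.from_matrix(R0.T@Rm).as_rotvec()/np.pi
    print("dp",dp.round(4),"rot",rv.round(4),"rows>=",max(np.linalg.norm(dp)*400/62.5,np.linalg.norm(rv)*180/10.7))
def applied(dp,rv): # update cmd after call
    p0,R0=getcmd(); setcmd(p0+R0@np.array(dp)*400, R0@R.from_rotvec(np.array(rv)*np.pi).as_matrix())
    p,r=getcmd(); o=env.observe(); print("cmd",p.round(2),"meas",o["position"].round(2),"rot",o["tcp_rot"].round(4), R.from_matrix(r).as_euler('xyz').round(4),"t",o["clock"],"F",o["wrist_force"].round(1),"op",o["opening"], "q",o["joint_pos"].round(2))
E
python3 - <<'E'
from h import *
setcmd([292.488,-580.462,231.322],down(.4668))
f=env.grab_frame("top")
p=toplane(f,[[361.6,197.4]],75);print("grip",p)
p=toplane(f,[[356.3,218]],63);print("sink",p)
print("ring",toplane(f,[[456,191.5]],116))
print("foot corners",toplane(f,[[433,174.3],[429,208],[458,212.4]],8))
plan([400,-250,250],down(np.radians(50)))
plan([510,-35,240],down(np.radians(76)))
E
```

```text
grip [[550.25215981 -40.64676371  75.        ]]
sink [[490.3688178  -26.97000641  63.        ]]
ring [[ 568.2400945  -303.77638254  116.        ]]
foot corners [[ 638.12733135 -268.7695549     8.        ]
 [ 531.82922715 -255.32948687    8.        ]
 [ 520.46020949 -344.60568451    8.        ]]
dp [ 0.6118 -0.6168 -0.0467] rot [-0.      0.     -0.1292] rows>= 5.568203014046093
dp [ 1.0993 -0.973  -0.0217] rot [ 0.      0.     -0.2736] rows>= 9.3967221011176
```

Emit:
arm_command(fingers=[-1,-1,-1,-1,-1,-1], dp=[[0.6118,-0.6168,-0.0467],[0.6118,-0.6168,-0.0467],[0.6118,-0.6168,-0.0467],[0.6118,-0.6168,-0.0467],[0.6118,-0.6168,-0.0467],[0.6118,-0.6168,-0.0467]], rot=[[0,0,-0.1292],[0,0,-0.1292],[0,0,-0.1292],[0,0,-0.1292],[0,0,-0.1292],[0,0,-0.1292]], squeeze=60)

```text
clock: 1.05
position: [400.5, -247.6, 250.4]
tcp_rot: [3.141, -0.0, 0.875]
wrist_force: [0.3, 0.1, -0.6]
opening: 0.999
```

```bash
python3 - <<'E'
from h import *
applied([0.6118,-0.6168,-0.0467],[0,0,-0.1292])
plan([515,-35,240],down(np.radians(76)))
E
```

```text
cmd [ 399.99 -250.01  250.  ] meas [ 400.46 -247.57  250.39] rot [ 3.1406e+00 -3.0000e-04  8.7470e-01] [3.1416 0.     0.8727] t 1.05 F [ 0.3  0.1 -0.6] op 0.9986430533875872 q [-0.67 -0.3   2.01  0.    1.43  0.03]
dp [ 0.5966 -0.1252  0.025 ] rot [-0.      0.     -0.1444] rows>= 3.9045901801041256
```

Emit:
arm_command(fingers=[0.3,0.3,0.3,0.3,0.3,0.3], dp=[[0.5966,-0.1252,0.025],[0.5966,-0.1252,0.025],[0.5966,-0.1252,0.025],[0.5966,-0.1252,0.025],[0.5966,-0.1252,0.025],[0.5966,-0.1252,0.025]], rot=[[0,0,-0.1444],[0,0,-0.1444],[0,0,-0.1444],[0,0,-0.1444],[0,0,-0.1444],[0,0,-0.1444]])

```text
clock: 1.8
position: [514.8, -35.1, 239.9]
tcp_rot: [-3.141, 0.001, 1.327]
wrist_force: [-0.5, 0.3, 0.1]
opening: 0.354
```

```bash
python3 - <<'E'
from h import *
applied([0.5966,-0.1252,0.025],[0,0,-0.1444])
f=env.grab_frame("wrist")
np.savez("w1.npz",**f)
cv2.imwrite("pics/w1.png",f["image"][:,:,::-1])
E
```

```text
cmd [515.02 -35.   240.  ] meas [514.84 -35.1  239.89] rot [-3.1413e+00  5.0000e-04  1.3269e+00] [3.1416 0.     1.3263] t 1.8 F [-0.5  0.3  0.1] op 0.35411660680688517 q [-0.17 -0.18  1.93 -0.    1.39  0.07]
```

View pics/w1.png

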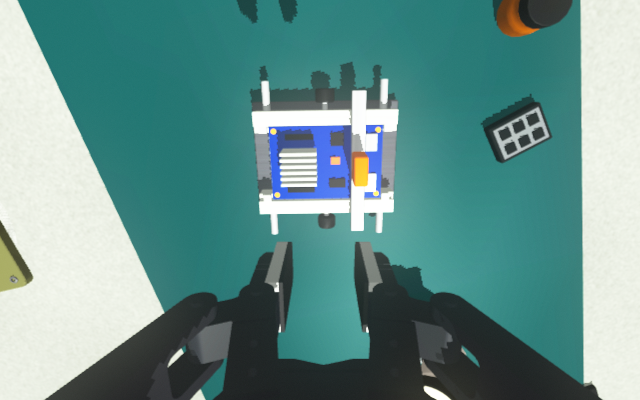

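The wrist view shows the holder at (325,157), the heat sink at (298,168), the bar at (359,160) with its orange grip at (361,170), and the chip box at (518,130). I'll zoom in and measure.

```bash
python3 - <<'E'
from h import *
f=dict(np.load("w1.npz"))
crop(f,"w1c",240,60,420,240,4.4)
# orange
for c in blobs(f,(5,150,120),(22,255,255),30):
    print("or",c.mean(0),cv2.minAreaRect(c), c.min(0),c.max(0))
m=cv2.inRange(cv2.cvtColor(f["image"],cv2.COLOR_RGB2HSV),(0,0,200),(180,40,255))
cs,_=cv2.findContours(m[60:240,240:420],cv2.RETR_EXTERNAL,cv2.CHAIN_APPROX_NONE)
print([(cv2.contourArea(c)) for c in cs])
for c in blobs(f,(108,150,70),(125,255,255),100):
    print("blue",c.mean(0),cv2.minAreaRect(c),cv2.minAreaRect(toplane(f,c,33)[:,:2].astype(np.float32)))
E
```

```text
or [360.78151261 167.8907563 ] ((360.5, 169.0), (32.0, 13.0), 90.0) [354 153] [367 185]
or [516.58333333  23.10185185] ((514.9876098632812, 24.386093139648438), (37.53665542602539, 28.185791015625), 48.23970031738281) [501   1] [538  36]
[0.0, 0.0, 0.0, 0.0, 0.0, 1262.0, 0.0, 95.5, 99.5, 1239.0, 102.5, 107.5, 109.5, 113.0, 0.0, 0.0, 0.0, 0.0, 0.0, 1496.5, 1.0, 1365.0, 136.0, 136.0]
blue [376.85616438 161.97945205] ((373.5, 162.5), (63.0, 15.0), 90.0) ((567.9944458007812, -48.4681282043457), (69.59616088867188, 16.087045669555664), 79.15677642822266)
blue [307.58966565 162.18541033] ((308.8574523925781, 161.86697387695312), (72.43971252441406, 78.09152221679688), 88.02507019042969) ((500.8431091308594, -30.873062133789062), (79.36200714111328, 85.51750946044922), 77.3824691772461)
```

View pics/w1c.png

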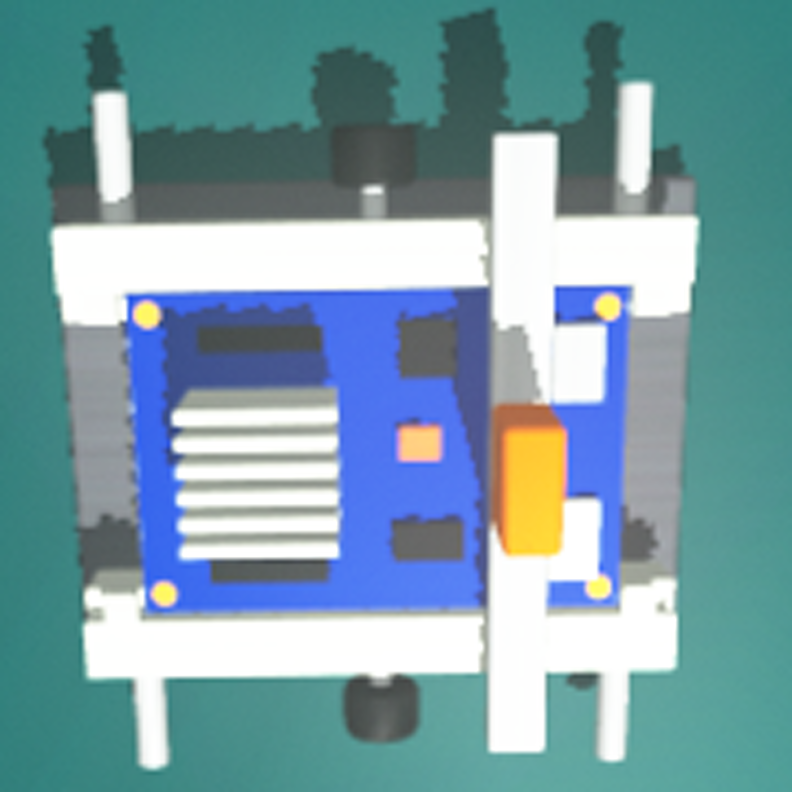

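```bash
python3 - <<'E'
from h import *
f=dict(np.load("w1.npz"))
def c(pts): return np.array(pts)/4.4+np.array([240,60])
def rep(n,pts,z):
    w=toplane(f,c(pts),z)[:,:2]
    print(n,"ctr",w.mean(0).round(1),"sides",[np.linalg.norm(w[i]-w[(i+1)%4]).round(1) for i in range(4)],"ang",[np.degrees(np.arctan2(*(w[(i+1)%4]-w[i])[::-1])).round(1) for i in range(4)])
rep("bar45",[(493,133),(557,134),(545,752),(489,751)],45)
rep("grip75",[(501,428),(566,425),(561,555),(503,553)],75)
rep("board33",[(125,293),(634,287),(617,604),(145,613)],33)
rep("dots33",[(147,314),(608,306),(598,587),(164,594)],33)
rep("sink63",[(172,408),(339,405),(340,558),(180,558)],63)
E
```

```text
bar45 ctr [551.  -43.1] sides [np.float64(14.3), np.float64(149.9), np.float64(14.3), np.float64(149.9)] ang [np.float64(-14.8), np.float64(-102.8), np.float64(165.0), np.float64(77.2)]
grip75 ctr [550.7 -42.5] sides [np.float64(14.0), np.float64(29.2), np.float64(12.9), np.float64(28.1)] ang [np.float64(-11.2), np.float64(-103.7), np.float64(164.0), np.float64(78.6)]
board33 ctr [518.4 -35.7] sides [np.float64(121.2), np.float64(79.4), np.float64(120.4), np.float64(80.5)] ang [np.float64(-13.2), np.float64(-103.8), np.float64(167.3), np.float64(76.8)]
dots33 ctr [518.2 -35.6] sides [np.float64(110.2), np.float64(70.4), np.float64(110.2), np.float64(70.4)] ang [np.float64(-12.9), np.float64(-103.1), np.float64(167.1), np.float64(77.0)]
sink63 ctr [491.2 -29. ] sides [np.float64(37.3), np.float64(35.6), np.float64(36.9), np.float64(34.9)] ang [np.float64(-12.9), np.float64(-103.9), np.float64(166.1), np.float64(76.8)]
```

```bash
python3 - <<'E'
from h import *
plan([551,-42.8,110],down(np.radians(77)))
plan([551,-42.8,45],down(np.radians(77)))
E
```

```text
dp [0.0029 0.092  0.325 ] rot [-0.      0.     -0.0056] rows>= 2.1618304128977925
dp [0.0029 0.092  0.4875] rot [-0.      0.     -0.0056] rows>= 3.1751499640378933
```

Emit:
arm_command(fingers=[0.3,0.3,0.3,0.3,0.3,0.3,0.3,0.3], dp=[[0.0029,0.092,0.15],[0.0029,0.092,0.28],[0.0029,0.092,0.325],[0.0029,0.092,0.37],[0.0029,0.092,0.42],[0.0029,0.092,0.46],[0.0029,0.092,0.4875],[0.0029,0.092,0.4875]], rot=[[0,0,-0.0056],[0,0,-0.0056],[0,0,-0.0056],[0,0,-0.0056],[0,0,-0.0056],[0,0,-0.0056],[0,0,-0.0056],[0,0,-0.0056]])

```text
clock: 2.85
position: [550.5, -42.6, 44.2]
tcp_rot: [-3.14, 0.0, 1.344]
wrist_force: [-0.2, 0.9, 0.0]
opening: 0.351
```

```bash
python3 - <<'E'
from h import *
applied([0.0029,0.092,0.4875],[0,0,-0.0056])
f=env.grab_frame("wrist")
cv2.imwrite("pics/w2.png",f["image"][:,:,::-1])
E
```

```text
cmd [551.01 -42.78  45.  ] meas [550.46 -42.61  44.15] rot [-3.1400e+00  1.0000e-04  1.3441e+00] [3.1416 0.     1.3439] t 2.85 F [-0.2  0.9  0. ] op 0.35085615222974303 q [-0.17  0.1   2.01 -0.    1.03  0.05]
```

View pics/w2.png

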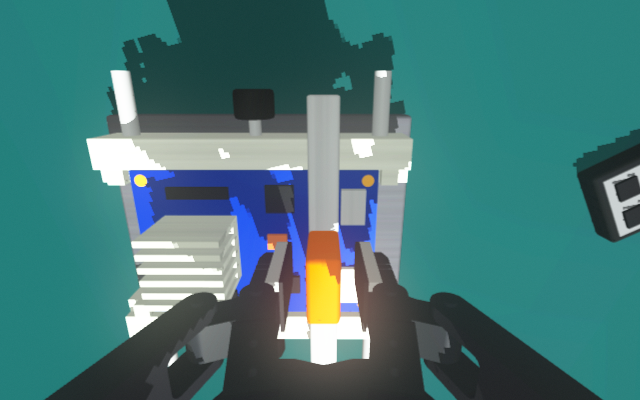

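The jaws straddle the orange grip at (323,280), nearly centred. Now I'll close and lift.

Emit:
arm_command(fingers=[1,1,1,1,1,1,1,1], dp=[[0,0,0],[0,0,0],[0,0,0],[0,0,0],[0,0,-0.02],[0,0,-0.08],[0,0,-0.2],[0,0,-0.25]], rot=[[0,0,0],[0,0,0],[0,0,0],[0,0,0],[0,0,0],[0,0,0],[0,0,0],[0,0,0]], squeeze=60)

```text
clock: 3.9
position: [552.2, -43.0, 147.9]
tcp_rot: [3.137, -0.0, 1.344]
wrist_force: [0.6, 0.8, -1.1]
opening: 0.154
```

```bash
python3 - <<'E'
from h import *
applied([0,0,-0.25],[0,0,0])
f=env.grab_frame("wrist")
cv2.imwrite("pics/w3.png",f["image"][:,:,::-1])
# tray refine from top, rims z=12 from extents
t=env.grab_frame("top"); g=env.grab_frame("scene")
for fr in (t,g):
  for c in blobs(fr,(105,120,60),(125,255,255)):
    for z in (0,12):
      r=cv2.minAreaRect(toplane(fr,c,z)[:,:2].astype(np.float32)); 
      if 170<max(r[1])<205: print(z,r)
crop(t,"t3",235,155,290,240,7);crop(g,"s3",340,245,430,320,8)
plan([555,266,145],down(np.radians(166.7)))
E
```

```text
cmd [551.01 -42.78 145.  ] meas [552.22 -43.03 147.91] rot [ 3.1375e+00 -2.0000e-04  1.3439e+00] [3.1416 0.     1.3439] t 3.9 F [ 0.6  0.8 -1.1] op 0.15362710853290912 q [-0.17 -0.02  1.95 -0.    1.21  0.05]
0 ((556.6222534179688, 267.38372802734375), (52.76127243041992, 188.7389373779297), 76.99071502685547)
12 ((554.994384765625, 265.3807373046875), (52.24335479736328, 186.88633728027344), 76.99071502685547)
0 ((545.7302856445312, 261.4912109375), (53.641563415527344, 194.1279296875), 76.57506561279297)
12 ((555.1954956054688, 264.6221923828125), (52.68099594116211, 190.65164184570312), 76.5750503540039)
dp [ 0.7544 -0.1639  0.    ] rot [-0.      0.     -0.4983] rows>= 8.383021506849829
```

View pics/w3.png

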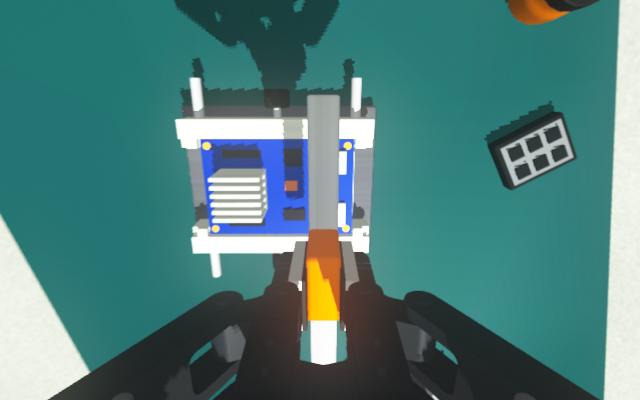

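View pics/t3.png

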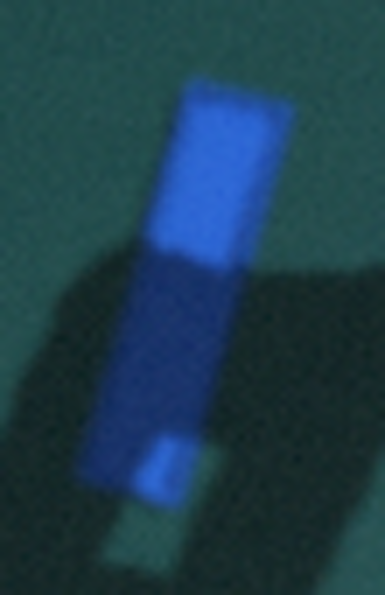

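The bar is in the grip and the board stayed in the holder. Now to carry it over the tray.

Emit:
arm_command(fingers=[1,1,1,1,1,1,1,1,1,1], dp=[[0.7544,-0.1639,0],[0.7544,-0.1639,0],[0.7544,-0.1639,0],[0.7544,-0.1639,0],[0.7544,-0.1639,0],[0.7544,-0.1639,0],[0.7544,-0.1639,0],[0.7544,-0.1639,0],[0.7544,-0.1639,0],[0.7544,-0.1639,0]], rot=[[0,0,-0.4983],[0,0,-0.4983],[0,0,-0.4983],[0,0,-0.4983],[0,0,-0.4983],[0,0,-0.4983],[0,0,-0.4983],[0,0,-0.4983],[0,0,-0.4983],[0,0,-0.4983]])

```text
clock: 5.3
position: [553.5, 265.5, 142.0]
tcp_rot: [-3.139, -0.004, 2.909]
wrist_force: [0.3, 0.9, -1.4]
opening: 0.157
```

```bash
python3 - <<'E'
from h import *
applied([0.7544,-0.1639,0],[0,0,-0.4983])
f=env.grab_frame("wrist"); np.savez("w4.npz",**f)
cv2.imwrite("pics/w4.png",f["image"][:,:,::-1])
E
```

```text
cmd [555.   265.99 145.  ] meas [553.55 265.46 142.01] rot [-3.139  -0.0039  2.9086] [3.1416 0.     2.9094] t 5.3 F [ 0.3  0.9 -1.4] op 0.15691178750839624 q [ 0.36  0.12  1.81 -0.    1.22 -0.98]
```

View pics/w4.png

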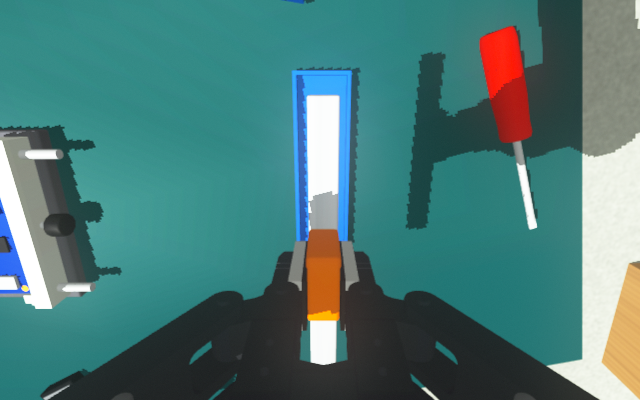

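The tray rim's far end is at (292..352, 70) and the bar hangs over it, centred. I'll compute the tray's midline and end.

```bash
python3 - <<'E'
from h import *
f=dict(np.load("w4.npz"))
crop(f,"w4c",270,55,380,245,3.1)
w=toplane(f,[[292,71],[352,70.5],[350,238],[295,238]],12)[:,:2]
print(w.round(1)); 
a=w[:2].mean(0);b=w[2:].mean(0);d=(a-b)/np.linalg.norm(a-b)
print("yaw",np.degrees(np.arctan2(d[1],d[0])),np.linalg.norm(w[0]-w[1]),np.linalg.norm(w[2]-w[3]),"centre from end",a-92*d)
E
```

```text
[[458.5 261.9]
 [468.9 307.5]
 [608.4 276.6]
 [596.9 227.8]]
yaw 166.8299083079091 46.77850740583618 50.06839630069295 centre from end [553.23387048 263.77811003]
```

View pics/w4c.png

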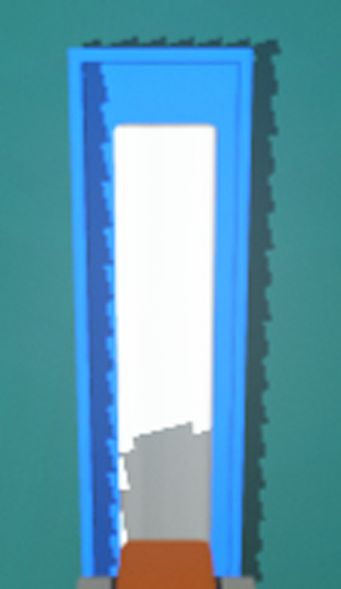

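```bash
python3 - <<'E'
from h import *
o=env.observe();print(o["position"],o["clock"])
plan([554.3,264.7,30],down(np.radians(166.8)))
plan([554.3,264.7,14],down(np.radians(166.8)))
E
```

```text
[553.80824189 265.54174473 142.51315478] 5.35
dp [ 0.001  -0.0035  0.2875] rot [-0.      0.     -0.0006] rows>= 1.840181610226605
dp [ 0.001  -0.0035  0.3275] rot [-0.      0.     -0.0006] rows>= 2.096163338725344
```

Emit:
arm_command(fingers=[1,1,1,1,1,1,1,1], dp=[[0.001,-0.0035,0.08],[0.001,-0.0035,0.17],[0.001,-0.0035,0.24],[0.001,-0.0035,0.28],[0.001,-0.0035,0.3],[0.001,-0.0035,0.315],[0.001,-0.0035,0.3275],[0.001,-0.0035,0.3275]], rot=[[0,0,0],[0,0,0],[0,0,0],[0,0,0],[0,0,0],[0,0,0],[0,0,0],[0,0,0]])

```text
clock: 6.35
position: [554.5, 264.8, 14.2]
tcp_rot: [3.141, 0.0, 2.909]
wrist_force: [0.1, 0.9, -1.2]
opening: 0.149
```

```bash
python3 - <<'E'
from h import *
applied([0.001,-0.0035,0.3275],[0,0,0])
E
```

```text
cmd [554.29 264.72  14.  ] meas [554.46 264.77  14.24] rot [3.1414e+00 3.0000e-04 2.9093e+00] [3.1416 0.     2.9094] t 6.35 F [ 0.1  0.9 -1.2] op 0.14901619108185182 q [ 0.36  0.27  1.88 -0.    0.99 -0.98]
```

Emit:
arm_command(fingers=[1,1,0.55,0.5,0.5,0.4,0.3,0], dp=[[0,0,0.0045],[0,0,0.0045],[0,0,0.0045],[0,0,0.0045],[0,0,-0.01],[0,0,-0.08],[0,0,-0.2],[0,0,-0.35]], rot=[[0,0,0],[0,0,0],[0,0,0],[0,0,0],[0,0,0],[0,0,0],[0,0,0],[0,0,0]])

```text
clock: 7.35
position: [553.2, 264.3, 154.1]
tcp_rot: [-3.14, -0.003, 2.909]
wrist_force: [0.7, 0.7, 0.3]
opening: 0.499
```

```bash
python3 - <<'E'
from h import *
applied([0,0,-0.35],[0,0,0])
f=env.grab_frame("wrist"); np.savez("w5.npz",**f)
cv2.imwrite("pics/w5.png",f["image"][:,:,::-1])
E
```

```text
cmd [554.29 264.72 154.  ] meas [553.23 264.32 154.14] rot [-3.1399e+00 -2.5000e-03  2.9093e+00] [3.1416 0.     2.9094] t 7.35 F [0.7 0.7 0.3] op 0.4992353473289004 q [ 0.36  0.1   1.8   0.    1.24 -0.98]
```

View pics/w5.png

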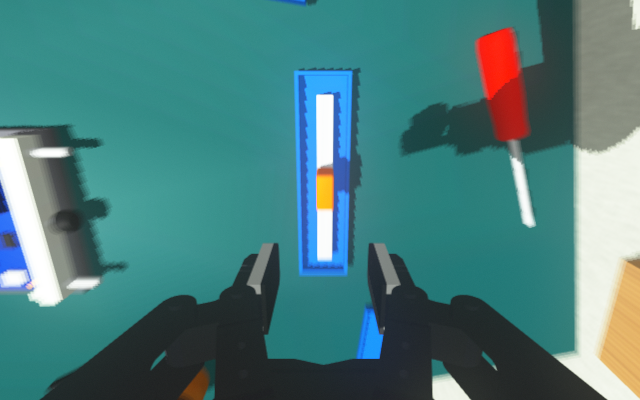

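The bar lies flat and lengthwise in the correct tray, at (325,178), orange grip up and released. Next I'll measure the inspection camera with the wrist camera.

```bash
python3 - <<'E'
from h import *
plan([558,-60,240],down(np.radians(167)))
p,r=getcmd(); setcmd([558,-60,240],r); plan([562,-316,245],down(np.radians(172)));setcmd(p,r)
E
```

```text
dp [-0.1958 -0.7879 -0.215 ] rot [-0.      0.     -0.0017] rows>= 5.3749494151983415
dp [-0.157  -0.6205 -0.0125] rot [-0.      0.     -0.0295] rows>= 4.097281049671843
```

Emit:
arm_command(fingers=[-0.5,-0.5,-0.5,-0.5,-0.5,-0.5], dp=[[-0.1958,-0.7879,-0.215],[-0.1958,-0.7879,-0.215],[-0.1958,-0.7879,-0.215],[-0.1958,-0.7879,-0.215],[-0.1958,-0.7879,-0.215],[-0.1958,-0.7879,-0.215]], rot=[[0,0,0],[0,0,0],[0,0,0],[0,0,0],[0,0,0],[0,0,0]])

```text
clock: 8.15
position: [558.3, -63.2, 241.8]
tcp_rot: [-3.141, 0.003, 2.906]
wrist_force: [0.0, 0.6, 0.1]
opening: 0.751
```

Emit:
arm_command(fingers=[-0.5,-0.5,-0.5,-0.5,-0.5,-0.5,-0.5], dp=[[-0.157,-0.6205,-0.0125],[-0.157,-0.6205,-0.0125],[-0.157,-0.6205,-0.0125],[-0.157,-0.6205,-0.0125],[-0.157,-0.6205,-0.0125],[-0.157,-0.6205,-0.0125],[-0.157,-0.6205,-0.0125]], rot=[[0,0,-0.0295],[0,0,-0.0295],[0,0,-0.0295],[0,0,-0.0295],[0,0,-0.0295],[0,0,-0.0295],[0,0,-0.0295]])

```text
clock: 9.02
position: [562.2, -314.6, 245.0]
tcp_rot: [3.141, -0.0, 3.004]
wrist_force: [0.2, 0.4, -0.7]
opening: 0.749
```

```bash
python3 - <<'E'
from h import *
applied([-0.1958,-0.7879,-0.215],[0,0,0])
applied([-0.157,-0.6205,-0.0125],[0,0,-0.0295])
f=env.grab_frame("wrist"); np.savez("w6.npz",**f)
cv2.imwrite("pics/w6.png",f["image"][:,:,::-1])
E
```

```text
cmd [557.98 -60.01 240.  ] meas [ 562.16 -314.6   245.01] rot [ 3.1412 -0.      3.0035] [3.1416 0.     2.9094] t 9.025 F [ 0.2  0.4 -0.7] op 0.7486707306616882 q [-0.59  0.1   1.65  0.    1.39 -2.03]
cmd [ 561.98 -316.    245.  ] meas [ 562.16 -314.6   245.01] rot [ 3.1412 -0.      3.0035] [-3.1416  0.      3.0021] t 9.025 F [ 0.2  0.4 -0.7] op 0.7486707306616882 q [-0.59  0.1   1.65  0.    1.39 -2.03]
```

View pics/w6.png

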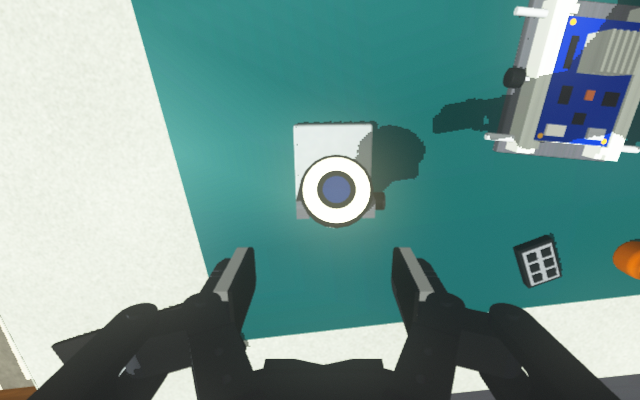

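The lens centre is at about (336,188), and the foot's robot-side edge runs (294,124) to (374,122). I'll zoom in and fit both.

```bash
python3 - <<'E'
from h import *
f=dict(np.load("w6.npz"))
crop(f,"w6c",280,110,400,235,4.8)
im=f["image"]; 
m=cv2.inRange(im,(235,235,215),(255,255,255))[140:240,290:385]
cs,h=cv2.findContours(m,cv2.RETR_CCOMP,cv2.CHAIN_APPROX_NONE)
for c in cs:
    if len(c)>30: print(cv2.fitEllipse(c),len(c))
E
```

```text
((45.994651794433594, 49.76260757446289), (64.86750030517578, 66.47562408447266), 95.24779510498047) 187
((45.978240966796875, 49.26265335083008), (39.07345199584961, 40.056392669677734), 96.08120727539062) 112
```

View pics/w6c.png

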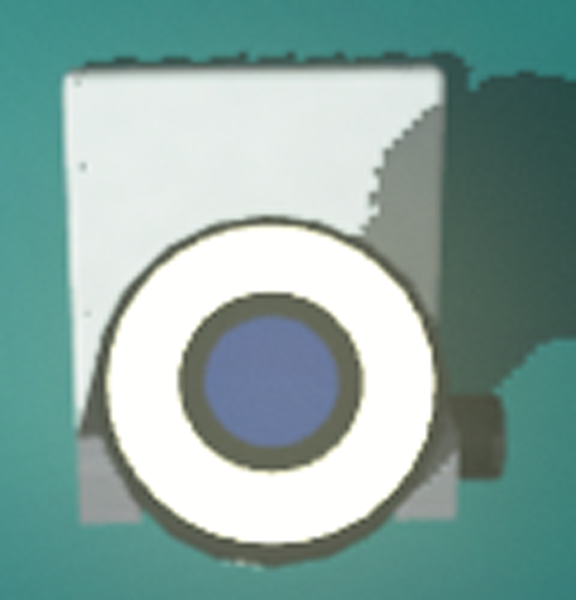

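```bash
python3 - <<'E'
from h import *
f=dict(np.load("w6.npz"))
px=np.array([(65,69),(444,66),(457,520),(80,524)])/4.8+np.array([280,110])
for z in (0,8,12):
    w=toplane(f,px,z)[:,:2]
    print(z,"ctr",w.mean(0).round(1),[np.linalg.norm(w[i]-w[(i+1)%4]).round(1) for i in range(4)],[np.degrees(np.arctan2(*(w[(i+1)%4]-w[i])[::-1])).round(1) for i in range(4)])
L=toplane(f,[[336.4,189.4]],116)[0];print("lens",L)
t=env.grab_frame("top");g=env.grab_frame("scene")
for n,fr in(("t",t),("s",g)):
    q=proj(fr,L)[0];print(n,q); x,y=q.astype(int); crop(fr,"l"+n,x-25,y-25,x+25,y+25,8)
E
python3 -c "
import cv2,numpy as np
cv2.imwrite('pics/l.png',np.hstack([cv2.imread('pics/lt.png'),cv2.imread('pics/ls.png')]))"
```

```text
0 ctr [ 583.7 -304.1] [np.float64(91.6), np.float64(118.3), np.float64(99.7), np.float64(118.4)] [np.float64(82.6), np.float64(-3.6), np.float64(-97.2), np.float64(172.5)]
8 ctr [ 581.7 -304.1] [np.float64(89.7), np.float64(115.9), np.float64(97.7), np.float64(115.9)] [np.float64(82.6), np.float64(-3.6), np.float64(-97.2), np.float64(172.5)]
12 ctr [ 580.7 -304.1] [np.float64(88.8), np.float64(114.6), np.float64(96.6), np.float64(114.7)] [np.float64(82.6), np.float64(-3.6), np.float64(-97.2), np.float64(172.5)]
lens [ 568.35686934 -304.47638367  116.        ]
t [456.24690328 191.46546443]
s [197.21610284 162.69714364]
```

View pics/l.png

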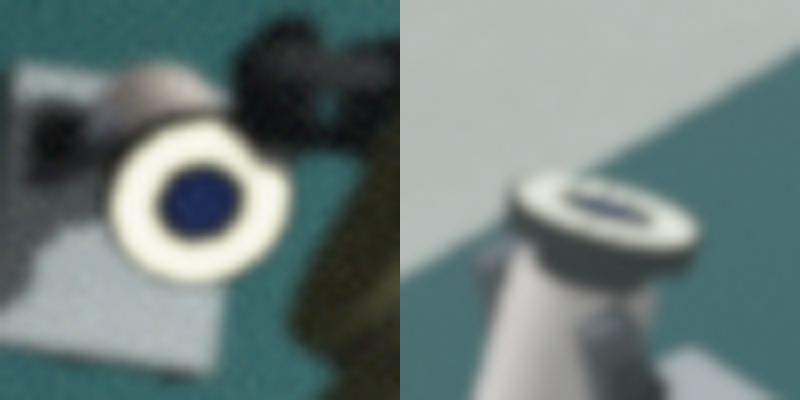

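```bash
python3 - <<'E'
from h import *
f=dict(np.load("w6.npz"))
px=np.array([(66,72),(78,430),(443,70),(438,310)])/4.8+np.array([280,110])
w=toplane(f,px,8)[:,:2]
for a,b in((0,1),(2,3)): d=w[b]-w[a]; print(np.degrees(np.arctan2(d[1],d[0])))
px=np.array([(80,70),(430,67.5)])/4.8+np.array([280,110]);w=toplane(f,px,8)[:,:2]
d=w[1]-w[0]; print("edge",np.degrees(np.arctan2(d[1],d[0]))-90)
t=env.grab_frame("top")
c=proj(t,toplane(f,[[336.4,189.4]],116))[0]
x,y=c.astype(int); crop(t,"lt2",x-45,y-35,x+35,y+35,9)
g=env.grab_frame("scene")
q=proj(g,[568.4,-304.5,116])[0].astype(int)
crop(g,"ls2",q[0]-40,q[1]-30,q[0]+40,q[1]+50,7)
print("tri",tri([(f,[336.4,189.4]),(t,[x-25+25.,y*1.]) ,(g,[q[0]-25+26.1+25-0,q[1]+.9])]), x,y,q)
E
```

```text
-7.4606926831489115
-6.455470618622755
edge -7.456458999108506
tri [ 552.06394173 -285.95430876  121.21397389] 456 191 [197 162]
```

View pics/lt2.png

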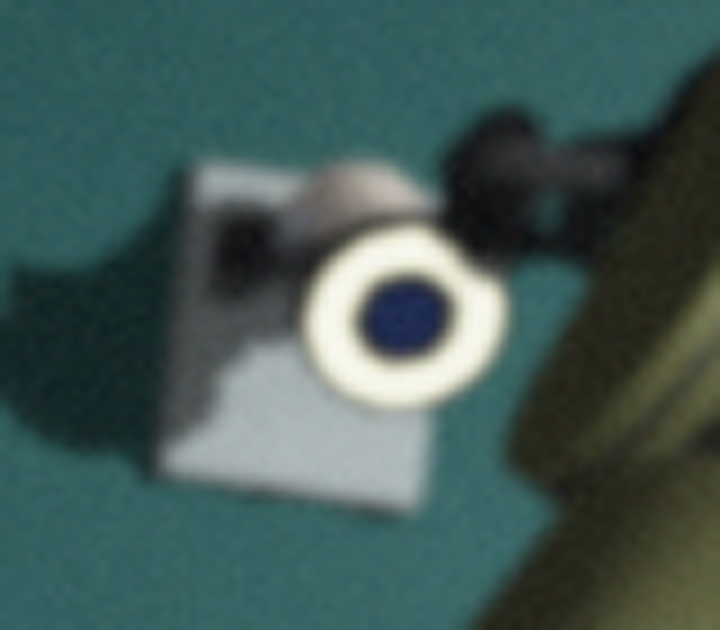

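```bash
python3 - <<'E'
from h import *
f=env.grab_frame("wrist")
m=cv2.inRange(f["image"],(235,235,215),(255,255,255))[140:240,290:385]
cs,h=cv2.findContours(m,cv2.RETR_CCOMP,cv2.CHAIN_APPROX_NONE)
c=[cv2.fitEllipse(c)[0] for c in cs if len(c)>30]; print(c)
px=np.mean(c,0)+[290,140]
t=env.grab_frame("top");g=env.grab_frame("scene")
print("now",px,toplane(f,[px],116), "top",toplane(t,[[455.4,190.8]],116),"scene",toplane(g,[[197.7,162.4]],116))
print(tri([(f,px),(t,[455.4,190.8]),(g,[197.7,162.4])]),tri([(f,px),(g,[197.7,162.4])]))
o=env.observe();print(o["position"],o["tcp_rot"],o["clock"])
plan([505,-100,245],down(np.radians(122)))
p,r=getcmd(); setcmd([505,-100,245],down(np.radians(122))); plan([491,-29.3,100],down(np.radians(77)));setcmd(p,r)
E
```

```text
[(46.536041259765625, 49.507041931152344), (46.53916549682617, 48.97297668457031)]
now [336.53760338 189.24000931] [[ 568.37225987 -304.83541651  116.        ]] top [[ 570.20249107 -302.1151077   116.        ]] scene [[ 566.62036869 -304.53285057  116.        ]]
[ 568.67048125 -303.18985659  116.89666086] [ 567.59671785 -304.35581292  116.65270555]
[ 562.11661083 -315.56441403  245.12251207] [-3.14149430e+00  1.50238799e-04  3.00272355e+00] 9.425
dp [0.2162 0.5149 0.    ] rot [-0.      0.      0.2778] rows>= 4.673427091281015
dp [0.1684 0.064  0.3625] rot [ 0.   -0.    0.25] rows>= 4.205607476635514
```

The three views agree on the lens, about (568.4, -304, 116), within roughly 2 mm. The camera's yaw is -7.4°. Next I'll go to the board.

Emit:
arm_command(fingers=[-0.35,-0.35,-0.35,-0.35,-0.35,-0.35], dp=[[0.2162,0.5149,0],[0.2162,0.5149,0],[0.2162,0.5149,0],[0.2162,0.5149,0],[0.2162,0.5149,0],[0.2162,0.5149,0]], rot=[[0,0,0.2778],[0,0,0.2778],[0,0,0.2778],[0,0,0.2778],[0,0,0.2778],[0,0,0.2778]])

```text
clock: 10.18
position: [505.0, -99.5, 245.3]
tcp_rot: [3.141, 0.001, 2.132]
wrist_force: [0.0, 0.8, -0.1]
opening: 0.676
```

Emit:
arm_command(fingers=[-0.35,-0.35,-0.35,-0.35,-0.35,-0.35], dp=[[0.1684,0.064,0.1],[0.1684,0.064,0.2],[0.1684,0.064,0.3],[0.1684,0.064,0.3625],[0.1684,0.064,0.3625],[0.1684,0.064,0.3625]], rot=[[0,0,0.25],[0,0,0.25],[0,0,0.25],[0,0,0.25],[0,0,0.25],[0,0,0.25]])

```text
clock: 10.92
position: [491.0, -29.8, 99.6]
tcp_rot: [-3.141, 0.0, 1.345]
wrist_force: [0.9, -0.5, 1.1]
opening: 0.674
```

```bash
python3 - <<'E'
from h import *
applied([0.2162,0.5149,0],[0,0,0.2778])
applied([0.1684,0.064,0.3625],[0,0,0.25])
f=env.grab_frame("wrist"); np.savez("w7.npz",**f)
cv2.imwrite("pics/w7.png",f["image"][:,:,::-1])
E
```

```text
cmd [ 504.98 -100.01  245.  ] meas [491.01 -29.76  99.63] rot [-3.1408e+00  1.0000e-04  1.3453e+00] [-3.1416  0.      2.1293] t 10.925 F [ 0.9 -0.5  1.1] op 0.6743248764769484 q [-0.17 -0.11  2.11 -0.    1.13  0.06]
cmd [490.99 -29.32 100.  ] meas [491.01 -29.76  99.63] rot [-3.1408e+00  1.0000e-04  1.3453e+00] [3.1416 0.     1.3439] t 10.925 F [ 0.9 -0.5  1.1] op 0.6743248764769484 q [-0.17 -0.11  2.11 -0.    1.13  0.06]
```

View pics/w7.png

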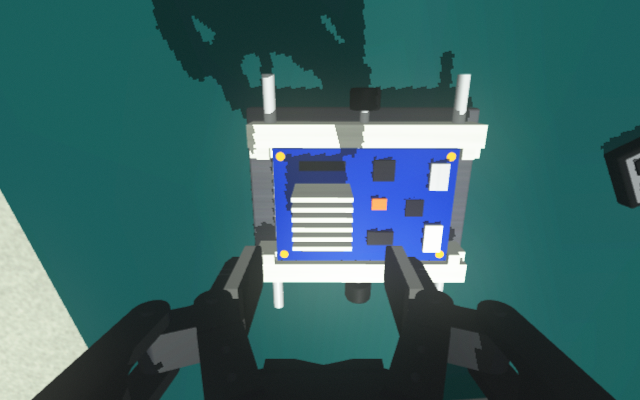

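The board is clear with the bar gone. The gold corner dots at (280,157), (452,157), (440,254) and (284,254) give a fresh fix.

```bash
python3 - <<'E'
from h import *
f=dict(np.load("w7.npz"))
d=blobs(f,(18,120,150),(32,255,255),8)
pts=np.array([cv2.minEnclosingCircle(c)[0] for c in d]);print(pts.round(1))
pts=np.array([p for p in pts if 140<p[1]<265 and 270<p[0]<460]); pts=pts[np.lexsort((pts[:,0],pts[:,1].round(-1)))]
w=toplane(f,pts,33)[:,:2];print(w.round(1),w.mean(0))
for a,b in((0,1),(2,3)): e=w[b]-w[a];print(np.degrees(np.arctan2(e[1],e[0])),np.linalg.norm(e))
E
```

```text
[[439.  254. ]
 [284.  253.5]
 [451.  156.5]
 [280.  156. ]]
[[472.   11.5]
 [579.6 -13.4]
 [456.5 -56.9]
 [563.8 -81.7]] [517.98776543 -35.12087618]
-13.018854356494614 110.44194990436614
-13.032063040876366 110.19218035985077
```

Emit:
arm_command(fingers=[-0.35,-0.35,-0.35,-0.35,1,1,1,1,1,1], dp=[[0,0,0.07],[0,0,0.12],[0,0,0.15],[0,0,0.15],[0,0,0.15],[0,0,0.15],[0,0,0.15],[0,0,0.15],[0,0,0.15],[0,0,0.15]], rot=[[0,0,0],[0,0,0],[0,0,0],[0,0,0],[0,0,0],[0,0,0],[0,0,0],[0,0,0],[0,0,0],[0,0,0]], squeeze=80)

```text
clock: 12.22
position: [491.4, -29.4, 41.5]
tcp_rot: [3.141, 0.0, 1.344]
wrist_force: [-3.4, 0.7, 5.6]
opening: 0.402
```

```bash
python3 - <<'E'
from h import *
applied([0,0,.15],[0,0,0])
f=env.grab_frame("wrist"); np.savez("w8.npz",**f)
cv2.imwrite("pics/w8.png",f["image"][:,:,::-1])
E
```

```text
cmd [490.99 -29.32  40.  ] meas [491.44 -29.38  41.47] rot [3.141  0.     1.3441] [3.1416 0.     1.3439] t 12.225 F [-3.4  0.7  5.6] op 0.40201135321909304 q [-0.17 -0.02  2.15 -0.    1.02  0.06]
```

View pics/w8.png

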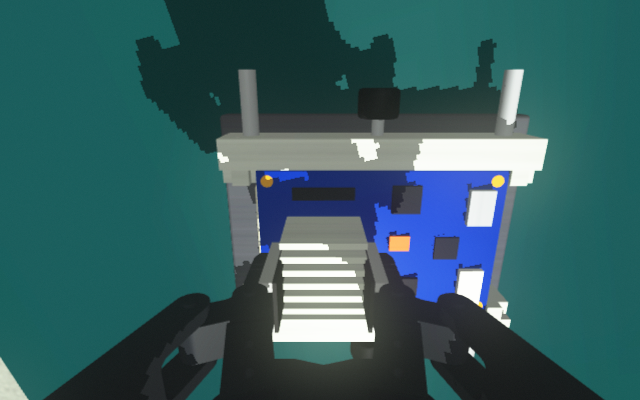

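The heat sink is gripped at (322,280). Now I'll lift straight up.

Emit:
arm_command(fingers=[1,1,1,1,1,1,1,1,1], dp=[[0,0,-0.01],[0,0,-0.03],[0,0,-0.06],[0,0,-0.12],[0,0,-0.22],[0,0,-0.34],[0,0,-0.46],[0,0,-0.5],[0,0,-0.5]], rot=[[0,0,0],[0,0,0],[0,0,0],[0,0,0],[0,0,0],[0,0,0],[0,0,0],[0,0,0],[0,0,0]])

```text
clock: 13.4
position: [491.4, -29.4, 240.7]
tcp_rot: [3.14, -0.0, 1.344]
wrist_force: [-0.5, -0.1, -2.9]
opening: 0.403
```

```bash
python3 - <<'E'
from h import *
applied([0,0,-.5],[0,0,0])
f=env.grab_frame("wrist"); np.savez("w9.npz",**f)
cv2.imwrite("pics/w9.png",f["image"][:,:,::-1])
g=env.grab_frame("scene"); crop(g,"s9",150,60,400,280,3)
E
```

```text
cmd [490.99 -29.32 240.  ] meas [491.36 -29.38 240.73] rot [ 3.1396e+00 -1.0000e-04  1.3440e+00] [3.1416 0.     1.3439] t 13.4 F [-0.5 -0.1 -2.9] op 0.4034611590884694 q [-0.17 -0.24  1.98 -0.    1.4   0.06]
```

View pics/w9.png

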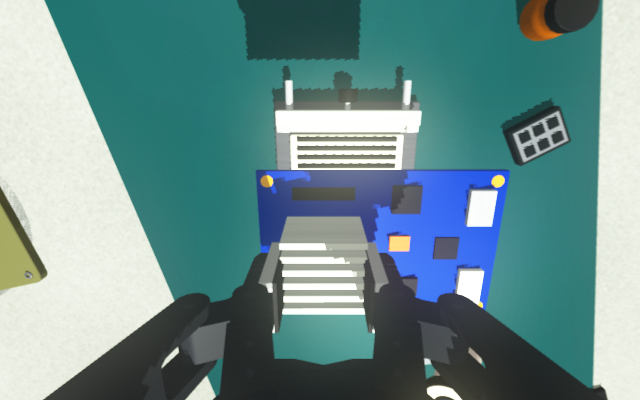

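View pics/s9.png

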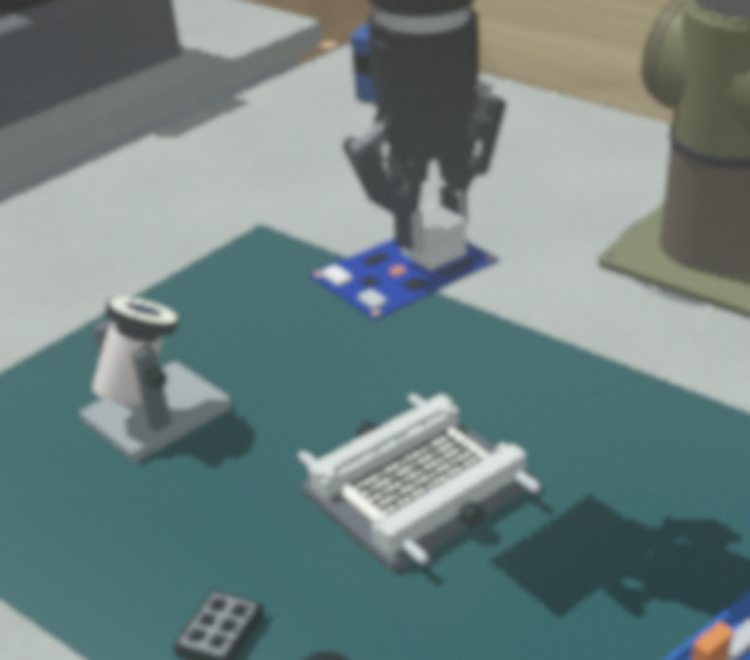

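The board came out level, with the same pixel positions in the wrist view as before the lift ((267,181) and (498,181)), so it didn't slip. I'll compute its offset in the tool and the presentation pose.

```bash
cat >> h.py <<'E'
def lensframe(yaw=-7.4,L=(568.4,-304.2,116.)):
    a=np.radians(yaw); cx=np.array([np.cos(a),np.sin(a),0]); up=np.array([0,0,1.])
    z=up*np.cos(np.pi/6)-cx*.5; x=cx*np.cos(np.pi/6)+up*.5; y=np.cross(z,x)
    L=np.array(L); return L,x,y,z,L+120*z
E
python3 - <<'E'
from h import *
f=dict(np.load("w9.npz")); o=env.observe()
d=blobs(f,(18,120,150),(32,255,255),8); pts=np.array([cv2.minEnclosingCircle(c)[0] for c in d]);print(pts.round(1))
pts=pts[(pts[:,1]<200)&(pts[:,0]>250)&(pts[:,0]<510)&(pts[:,1]>160)]
p=o["position"];Rm=rot(o["tcp_rot"])
for z in (-6,-8.5,-11):
  w=toplane(f,pts,p[2]+z); print(z,((w-p)@Rm).round(1), np.linalg.norm(w[0]-w[1]))
L,x,y,z,F=lensframe(); print("focus",F)
Rt=np.c_[np.cross(-y,-z),-y,-z]; print(np.linalg.det(Rt),R.from_matrix(Rt).as_euler('xyz'))
off=np.array([0.,28,10.])
pt=F-Rt@off; print("tcp",pt)
plan(pt,Rt); p0,R0=getcmd(); print((R.from_matrix(R0.T@Rt).as_rotvec()/np.pi).round(4))
E
```

```text
[[399.  242.5]
 [497.8 181.2]
 [266.4 180.8]]
-6 [[ 35.2  85.7   5.7]
 [ 35.4 -25.5   6.1]] 111.17998590320717
-8.5 [[ 34.5  87.1   8.2]
 [ 34.7 -25.9   8.6]] 113.00374923291973
-11 [[ 33.8  88.5  10.7]
 [ 34.  -26.4  11.1]] 114.82751256263224
focus [ 508.89973026 -296.47226421  219.92304845]
1.0000000000000002 [ 3.14159265 -0.52359878 -0.12915436]
tcp [ 507.54765115 -268.06149368  228.58330249]
dp [-0.5723  0.1746  0.0285] rot [-0.1225  0.1351  0.4573] rows>= 8.282518791355278
[-0.1225  0.1351  0.4573]
```

Emit:
arm_command(fingers=[1,1,1,1,1,1,1,1,1,1], dp=[[-0.06,0.02,-0.03],[-0.12,0.04,-0.06],[-0.18,0.05,-0.09],[-0.24,0.07,-0.1],[-0.3,0.09,-0.1],[-0.36,0.11,-0.1],[-0.42,0.13,-0.1],[-0.48,0.15,-0.1],[-0.54,0.16,-0.08],[-0.5723,0.1746,-0.05]], rot=[[-0.012,0.0135,0.0457],[-0.0245,0.027,0.0915],[-0.037,0.0405,0.137],[-0.049,0.054,0.183],[-0.061,0.0675,0.2287],[-0.0735,0.081,0.2744],[-0.086,0.0945,0.32],[-0.098,0.108,0.366],[-0.11,0.1216,0.4116],[-0.1225,0.1351,0.4573]])

```text
clock: 14.75
position: [506.4, -268.8, 256.4]
tcp_rot: [-3.137, -0.521, -0.137]
wrist_force: [1.3, 0.1, -1.3]
opening: 0.401
```

```bash
python3 - <<'E'
from h import *
applied([-0.5723,0.1746,-0.05],[-0.1225,0.1351,0.4573])
L,x,y,z,F=lensframe()
Rt=np.c_[np.cross(-y,-z),-y,-z]
plan(F-Rt@np.array([0,28,10.]),Rt)
E
```

```text
cmd [ 507.56 -268.08  260.  ] meas [ 506.39 -268.76  256.41] rot [-3.1374 -0.5206 -0.1374] [ 3.1416 -0.5235 -0.1291] t 14.75 F [ 1.3  0.1 -1.3] op 0.40092549581592196 q [-0.72 -0.34  2.09  0.34  0.97  0.86]
dp [-0.0393 -0.0001  0.068 ] rot [-0.  0.  0.] rows>= 0.5026992991068066
```

Emit:
arm_command(fingers=[1,1,1,1,1,1], dp=[[-0.01,0,0.02],[-0.02,0,0.04],[-0.03,0,0.055],[-0.0393,0,0.068],[-0.0393,0,0.068],[-0.0393,0,0.068]], rot=[[0,0,0],[0,0,0],[0,0,0],[0,0,0],[0,0,0],[0,0,0]])

```text
clock: 15.5
position: [507.8, -268.2, 229.1]
tcp_rot: [3.141, -0.524, -0.129]
wrist_force: [-0.1, 0.3, -1.6]
opening: 0.402
```

```bash
python3 - <<'E'
from h import *
applied([-0.0393,0,0.068],[0,0,0])
for n in("wrist","top","scene"):
    f=env.grab_frame(n); np.savez(f"p_{n}.npz",**f)
    cv2.imwrite(f"pics/p_{n}.png",f["image"][:,:,::-1])
    L,x,y,z,F=lensframe(); q=proj(f,F)[0].astype(int); print(n,q,proj(f,L))
    if n!="wrist": crop(f,"pc_"+n,q[0]-50,q[1]-50,q[0]+50,q[1]+50,5)
o=env.observe();print(o["position"],o["tcp_rot"])
E
python3 -c "
import cv2,numpy as np
cv2.imwrite('pics/pc.png',cv2.resize(np.hstack([cv2.imread('pics/pc_top.png'),cv2.imread('pics/pc_scene.png')]),(800,400)))"
```

```text
cmd [ 507.54 -268.08  228.59] meas [ 507.77 -268.16  229.12] rot [ 3.141  -0.5242 -0.1286] [ 3.1416 -0.5235 -0.1291] t 15.5 F [-0.1  0.3 -1.6] op 0.40164593846365215 q [-0.71 -0.32  2.13  0.36  0.92  0.83]
wrist [375 249] [[354.57605932 184.74699021]]
top [466 208] [[456.14885195 191.44793589]]
scene [209 120] [[197.27272769 162.73672566]]
[ 507.72226958 -268.23633061  229.20973251] [ 3.1409821  -0.52426136 -0.12876669]
```

View pics/pc.png

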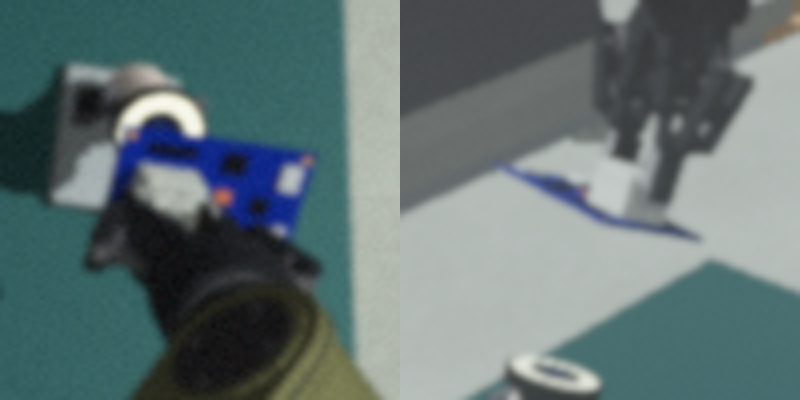

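View pics/p_wrist.png

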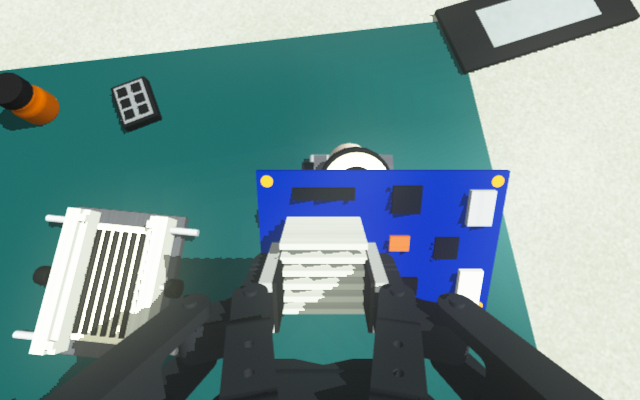

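View pics/p_scene.png

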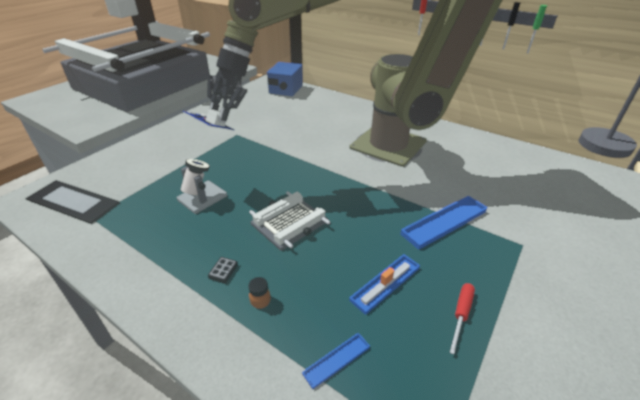

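The board is over the lens with its underside towards it, and the bar and bystanders are undisturbed. To check the actual pose I'll triangulate the visible gold dots (wrist (266,181) and (498,181), also seen in top and scene).

```bash
python3 - <<'E'
from h import *
W,T,S=[dict(np.load(f"p_{n}.npz")) for n in("wrist","top","scene")]
L,x,y,z,F=lensframe(); B=np.c_[-y,np.cross(z,-y),z] # board axes: x=-lens y
print("B det",np.linalg.det(B))
o=env.observe();p=o["position"];Rm=rot(o["tcp_rot"])
F2=p+Rm@np.array([0,28,10.]); print("centre by kinematics minus F in lens axes",(F2-F)@np.c_[x,y,z])
pts={"d-+":(-55,35,1.5),"d++":(55,35,1.5),"c-+":(-60,40,1.5),"c++":(60,40,1.5),"c+-":(60,-40,1.5),"d+-":(55,-35,1.5)}
for k,v in pts.items():
    P=F+B@np.array(v); print(k,"W",proj(W,P)[0].round(1),"T",proj(T,P)[0].round(1),"S",proj(S,P)[0].round(1))
crop(T,"q_t",435,175,510,235,10); crop(S,"q_s",175,100,240,150,12)
E
```

```text
B det 1.0000000000000002
centre by kinematics minus F in lens axes [ 0.49869776 -0.15505156  0.45633417]
d-+ W [265.2 184.9] T [449.1 192.6] S [210.9 124.4]
d++ W [494.  185.2] T [492.7 199.3] S [186.2 111.1]
c-+ W [254.1 174.8] T [447.7 190.5] S [210.5 124.8]
c++ W [506.2 175.1] T [495.3 197.8] S [183.5 110.2]
c+- W [481.4 316.1] T [486.1 226.1] S [208.4 115.3]
d+- W [473.5 308.4] T [484.7 224.1] S [208.  115.6]
```

View pics/q_t.png

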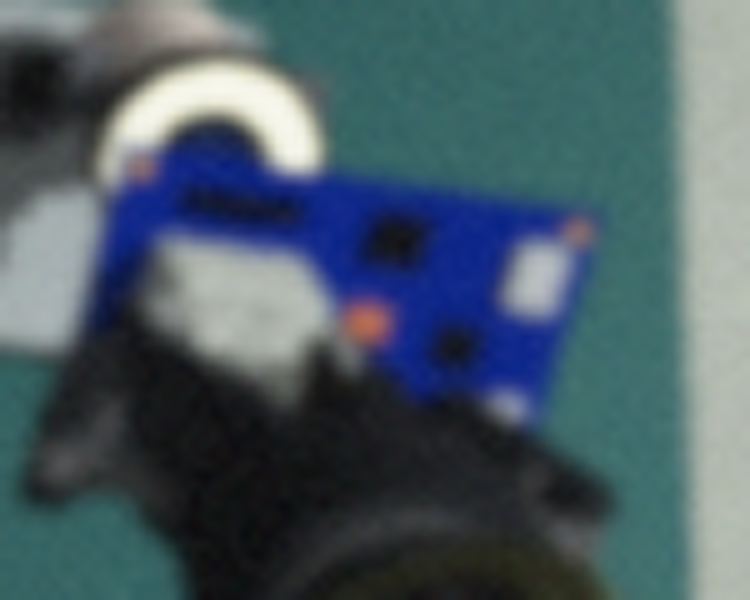

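View pics/q_s.png

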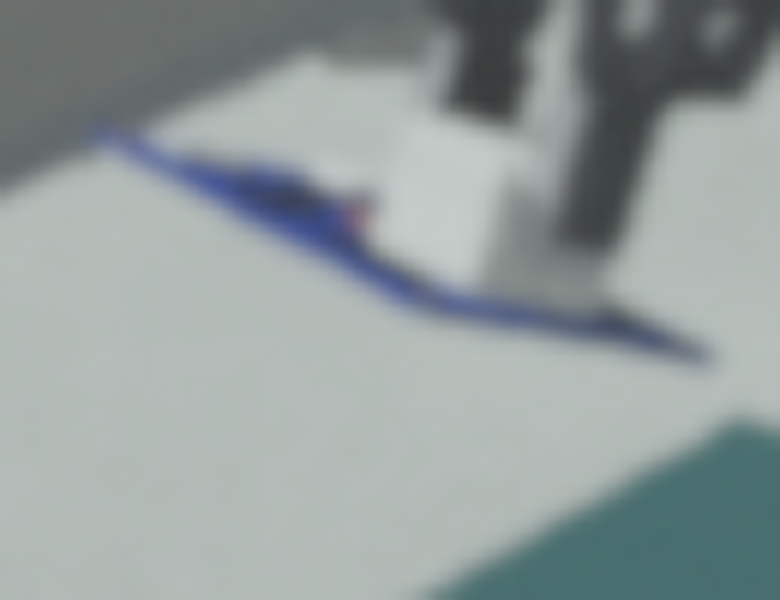

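```bash
python3 - <<'E'
from h import *
from scipy.optimize import least_squares
W,T,S=[dict(np.load(f"p_{n}.npz")) for n in("wrist","top","scene")]
crop(W,"q_w",240,155,520,330,2.8)
L,x,y,z,F=lensframe(); B=np.c_[-y,np.cross(z,-y),z]
cc=lambda u,x0,y0,s:np.array([x0+(u[0]+.5)/s-.5,y0+(u[1]+.5)/s-.5])
bT=np.array([455.4,190.8])-proj(T,L)[0]; bS=np.array([197.7,162.4])-proj(S,L)[0]
obs=[(T,(-55,35,1.5),cc((140,166),435,175,10)-bT,1),(T,(55,35,1.5),cc((579,233),435,175,10)-bT,1),
 (S,(60,40,0),cc((100,134),175,100,12)-bS,.7),(S,(-60,40,-1.5),cc((412,302),175,100,12)-bS,.7),(S,(-60,-40,0),cc((708,358),175,100,12)-bS,.7)]
def res(t,o): return np.concatenate([w*(proj(f,F+B@(np.array(v)+t))[0]-m) for f,v,m,w in o])
print("raw res",(-res(np.zeros(3),obs)).reshape(-1,2).round(2))
s=least_squares(res,np.zeros(3),args=(obs,)); print("shift board axes (x=-lens y, y=lens x, z)",s.x,"rms",s.fun.round(2))
ow=[(W,(-55,35,1.5),np.array([266.4,180.8]),1),(W,(55,35,1.5),np.array([497.8,181.2]),1)]
s=least_squares(res,np.zeros(3),args=(ow,)); print("wrist",s.x,s.fun.round(2))
E
```

```text
raw res [[ 0.17 -0.81]
 [ 0.46 -0.79]
 [-0.66  0.18]
 [-1.17 -0.61]
 [-1.3  -0.05]]
shift board axes (x=-lens y, y=lens x, z) [ 0.75115301  2.72102907 -0.32365763] rms [ 0.37 -0.19  0.12 -0.2  -0.1  -0.29  0.39  0.52  0.6  -0.03]
wrist [0.88000891 2.31756853 1.11085316] [-0.    0.06  0.   -0.06]
```

View pics/q_w.png

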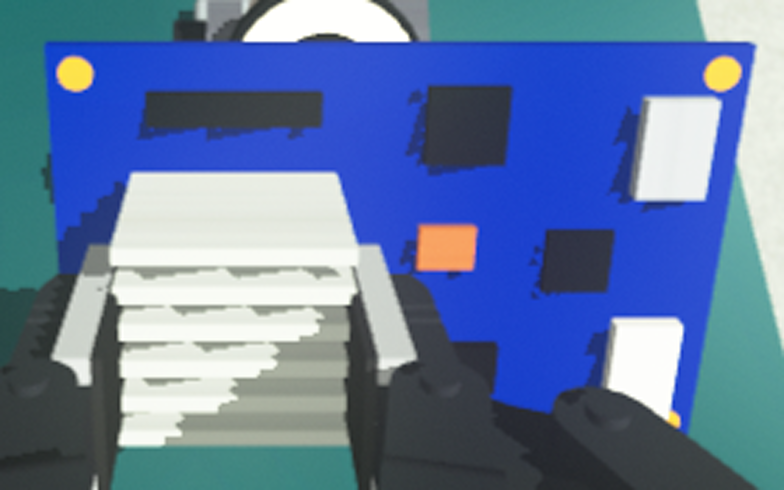

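```bash
python3 - <<'E'
from h import *
P=dict(np.load("p_wrist.npz")); N=env.grab_frame("wrist"); o=env.observe()
w9=dict(np.load("w9.npz")); w8=dict(np.load("w8.npz")); w7=dict(np.load("w7.npz"))
def rel(f,p,e):
    Rm=rot(e); print((Rm.T@(f["pose"][:3,3]-np.array(p))).round(2), R.from_matrix(Rm.T@f["pose"][:3,:3]).as_euler('xyz',degrees=True).round(2))
rel(w7,[491.01,-29.76,99.63],[-3.1408,1e-4,1.3453])
rel(w8,[491.44,-29.38,41.47],[3.141,0,1.3441])
rel(w9,[491.36,-29.38,240.73],[3.1396,-1e-4,1.344])
rel(P,[507.77,-268.16,229.12],[3.141,-.5242,-.1286])
rel(N,o["position"],o["tcp_rot"])
print(o["position"],o["tcp_rot"],o["clock"])
E
```

```text
[  77.32    0.23 -143.27] [-1.775e+01 -2.000e-02  8.994e+01]
[  77.32    0.21 -143.24] [-1.775e+01 -3.000e-02  8.994e+01]
[  77.31    0.24 -143.27] [-1.775e+01 -3.000e-02  8.995e+01]
[  78.68    0.93 -143.1 ] [-1.781e+01 -6.000e-02  8.997e+01]
[  78.75    0.94 -143.17] [-1.780e+01 -6.000e-02  8.997e+01]
[ 507.68962651 -268.20698449  229.09972494] [ 3.14106568 -0.52407325 -0.12878075] 15.7
```

```bash
python3 - <<'E'
from h import *
P=dict(np.load("p_wrist.npz"));w8=dict(np.load("w8.npz"));w6=dict(np.load("w6.npz"));w4=dict(np.load("w4.npz"));w1=dict(np.load("w1.npz"))
D=[(np.array([362.2641,-545.9471,373.4177]),[292.263,-579.913,230.05],[-3.1395,-1.7e-4,.46682]),
(w1["pose"][:3,3],[514.84,-35.1,239.89],[-3.1413,5e-4,1.3269]),
(w8["pose"][:3,3],[491.44,-29.38,41.47],[3.141,0,1.3441]),
(w6["pose"][:3,3],[562.16,-314.6,245.01],[3.1412,0,3.0035]),
(w4["pose"][:3,3],[553.55,265.46,142.01],[-3.139,-.0039,2.9086]),
(P["pose"][:3,3],[507.72,-268.2,229.15],[3.141,-.5242,-.1287])]
A=[];y=[]
for c,p,e in D:
    Rm=rot(e); A.append(np.c_[np.eye(3),Rm.T]); y.append(Rm.T@(c-np.array(p))); print(y[-1].round(2))
A=np.vstack(A);y=np.hstack(y); s=np.linalg.lstsq(A,y,rcond=None); print(s[0].round(2),s[3].round(3),(A@s[0]-y).reshape(-1,3).round(2))
E
```

```text
[  77.82    0.87 -143.36]
[  77.33    0.24 -143.23]
[  77.32    0.21 -143.24]
[  78.08   -0.91 -143.25]
[  77.99   -0.92 -143.26]
[  78.71    0.89 -143.05]
[ 7.8220e+01 -1.0000e-02 -1.4252e+02  2.0000e-02 -9.3000e-01  7.4000e-01] [3.453 2.948 2.934 1.841 1.819 0.283] [[ 0.   -0.04  0.09]
 [-0.   -0.   -0.03]
 [ 0.    0.02 -0.02]
 [-0.01 -0.02 -0.01]
 [-0.01  0.01  0.  ]
 [ 0.01  0.03 -0.04]]
```

The wrist-camera pose carries a fixed world bias of about (0, -0.9, +0.7) mm relative to the arm. I'll redo the estimates with that removed.

```bash
python3 - <<'E'
from h import *
from scipy.optimize import least_squares
b=np.array([.02,-.93,.74])
def fix(n): f=dict(np.load(n)); f["pose"]=f["pose"].copy(); f["pose"][:3,3]-=b; return f
w6=fix("w6.npz");W=fix("p_wrist.npz");w7=fix("w7.npz")
Lw=toplane(w6,[[336.5,189.5]],116)[0]; print("lens w",Lw)
pts=np.array([[439,254],[284,253.5],[451,156.5],[280,156]]);w=toplane(w7,pts,33)[:,:2];print("board w7",w.mean(0),np.linalg.norm(w[0]-w[1]))
# dots in tool frame now
p=np.array([507.72,-268.2,229.15]);Rm=rot([3.141,-.5242,-.1287])
def res(t,):
    return np.concatenate([proj(W,p+Rm@(np.array(v)+t))[0]-m for v,m in (((35,55-0,-1.5),(266.4,180.8)),)]) 
# board frame in tool: board x=tool y, board y=tool x, board z=-tool z
def r2(t): return np.concatenate([proj(W,p+Rm@(np.array([35,s*55,-1.5])+t))[0]-m for s,m in((-1,np.array([266.4,180.8])),(1,np.array([497.8,181.2])))])
s=least_squares(r2,[0,28,10]);print("board centre in tool (wrist)",s.x,s.fun)
c=np.array([518.0,-34.2,31.5]); R8=rot([3.141,0,1.3441]); print("by kinematics",R8.T@(c-np.array([491.44,-29.38,41.47])))
E
```

```text
lens w [ 568.21075459 -303.47304794  116.        ]
board w7 [517.93479941 -33.90651182] 109.80367844091668
board centre in tool (wrist) [ 1.36034449 27.84970404  9.90127127] [-8.61201993e-05  9.48371461e-02  8.60902677e-05 -9.47786131e-02]
by kinematics [ 1.27293858 26.95787013  9.98597843]
```

The wrist camera and the kinematics now agree on the board offset in the tool, (1.3, 27.9, 9.9) mm. The remaining correction is a small shift.

```bash
sed -i 's/568.4,-304.2,116./568.3,-303.5,116./' h.py; python3 - <<'E'
from h import *
L,x,y,z,F=lensframe(); Rt=np.c_[np.cross(-y,-z),-y,-z]
tgt=F-Rt@np.array([1.3,27.9,9.9]); m=np.array([507.71,-268.2,229.12]); e=tgt-m; print(e)
p0,R0=getcmd(); plan(p0+e,Rt)
rm=rot([3.141,-.5242,-.1287]); print(np.degrees(R.from_matrix(rm.T@Rt).as_rotvec()))
E
```

```text
[-1.342101    0.87790176 -1.27330005]
dp [-0.0047 -0.0017  0.001 ] rot [-0.  0.  0.] rows>= 0.03276384194889845
[ 0.02093318 -0.0344543   0.02253127]
```

Emit:
arm_command(fingers=[1,1,1,1,1,1,1,1], dp=[[-0.0047,-0.0017,0.001],[-0.0047,-0.0017,0.001],[-0.0047,-0.0017,0.001],[-0.0047,-0.0017,0.001],[-0.0047,-0.0017,0.001],[-0.0047,-0.0017,0.001],[-0.0047,-0.0017,0.001],[-0.0047,-0.0017,0.001]], rot=[[0,0,0],[0,0,0],[0,0,0],[0,0,0],[0,0,0],[0,0,0],[0,0,0],[0,0,0]])

```text
clock: 16.7
position: [506.2, -267.2, 227.3]
tcp_rot: [-3.142, -0.523, -0.129]
wrist_force: [0.1, 0.9, -1.4]
opening: 0.399
```

```bash
python3 - <<'E'
from h import *
applied([-0.0047,-0.0017,0.001],[0,0,0])
f=env.grab_frame("wrist"); d=blobs(f,(18,120,150),(32,255,255),8); print([np.round(cv2.minEnclosingCircle(c)[0],1) for c in d])
cv2.imwrite("pics/fin_w.png",f["image"][:,:,::-1]); g=env.grab_frame("scene"); cv2.imwrite("pics/fin_s.png",g["image"][:,:,::-1])
L,x,y,z,F=lensframe(); o=env.observe(); Rm=rot(o["tcp_rot"])
c=o["position"]+Rm@np.array([1.3,27.9,9.9]); print("err lens axes",((c-F)@np.c_[x,y,z]).round(2), "tilt deg",np.degrees(np.arccos(min(1,-Rm[:,2]@z))).round(2),"level",np.degrees(np.arcsin(Rm[2,1])).round(2), np.abs(o["qd"]).max(), o["wrist_force"], o["opening"])
E
```

```text
cmd [ 506.21 -267.22  227.3 ] meas [ 506.2  -267.21  227.3 ] rot [-3.1416 -0.5234 -0.1291] [ 3.1416 -0.5235 -0.1291] t 16.7 F [ 0.1  0.9 -1.4] op 0.3994848068871637 q [-0.71 -0.32  2.13  0.36  0.91  0.83]
[array([497.8, 181.2]), array([266.3, 180.8])]
err lens axes [-0.45  0.1  -0.42] tilt deg 0.01 level -0.0 0.0008814294975901635 [-0.17470877 -0.37159331 -2.00679892] 0.40672593376645716
```

View pics/fin_s.png

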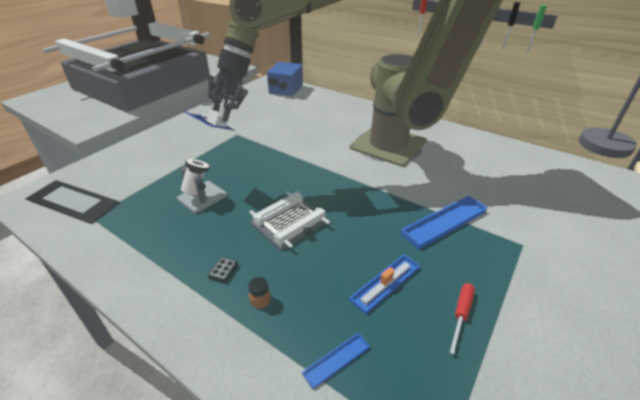

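The arm has settled. The board is held at (208,120), the bar is in its tray at (387,280), and the bystanders are untouched.

```bash
python3 -c "
from plant import env
print(env.job_done())"
```

```text
the job is handed in; nothing more can be done
None
```

The bar is flat and lengthwise in the 184 x 46 mm tray, orange grip up and released. The board is held still in front of the inspection camera, and I handed the job in at about 17 s of the 58 s allowed.

**Last checks**
- **Board position:** by my estimates the board centre is within about 0.6 mm of the focus point.
- **Board orientation:** tilt error is about 0.01° by the arm's readings, and the long edges are level.
- **Grip:** the board's marks stayed at the same pixels in the wrist view from grasp to presentation, so it did not slip. The grip force is 80 N.
- **Surroundings:** the jar, chip box and screwdriver appear undisturbed in the final scene view.

**What disagreed**
- **Lens position:** the three cameras differed by about 2 mm each way from their average, so the true error at the lens may be that large. The 30° tilt and 116 mm lens height are the values you gave; I did not measure them separately.
- **Wrist camera:** its pose carried a fixed offset of about 1 mm, which I found and removed. It led to a final correction of about 2 mm.
- **Top and scene cameras:** before that correction they suggested a slightly larger shift, about 2.7 mm against 1.9 mm applied along the lens x axis. I did not repeat that check afterwards.

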